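Seat the lens barrel in the detector's V-block and hold it for clamping

TASK

Lift the long lens barrel out of its white rest and bring it, narrow nose first, along the V-block on the opened detector's optical bench and under the clamp bridge, until the nose meets the flow-cell housing. Then press it down into the V, about as firmly as with a thumb (some 15 N) and never hard, so that it bears on both sloping faces, and finish while still holding it pressed like that: a colleague will tighten the clamp screw. Do not force anything against the clamp bridge, and leave the other things on the bench top where they are.

Things in the scene. Friction and masses are not known exactly. Their poses are not given: they have to be found in the camera images.
- barrel_center (a point): centre, on the axis, of the loose lens barrel: a plain grey anodised cylinder 40 mm in diameter, 120 mm long, about 0.22 kg, lying level. x runs along its axis towards the nose: the last 14 mm at +x are stepped down to 32 mm in diameter, with a dark lens in the end face; the other end has fine grip grooves. It may be rolled about x. At the start its axis is 42 mm above the table
- barrel_nose (a point): middle of the barrel's nose face, on the axis, 60 mm from barrel_center
- lens_barrel: the lens barrel itself; origin and axes as barrel_center
- barrel_rest: white plastic rest, fixed: base plate 110 x 50 x 6 mm, origin at the centre of its underside, x along the barrel towards its nose. Two notched end plates, 40 mm wide and 34 mm high, carry the barrel at x 30 to 40 mm and -46 to -36 mm; between them only the base plate lies under or beside the barrel, whose centre starts within 5 mm of the rest's
- v_seat (a point): where barrel_center lies when the barrel is fully seated in the V with its nose on the flow-cell housing; 80 mm above the table. x is level, along the V towards the housing (the direction of insertion), z up, y left. In this frame along x: V faces from -36 to -10 mm and 24 to 48 mm (relieved between), clamp bridge 34 to 46 mm, flow-cell housing 60 to 100 mm
- optical_bench: fixed bench of the opened detector; origin on the table 20 mm further along x than v_seat, same axes. Plate 280 x 180 mm, top 20 mm above the table, x -130 to 150, y -80 to 100 mm. On it the V-block, 33 mm wide, so fingers around the barrel pass down on both sides of it; a low board (32 mm above the table) at x -115 to -15, y 58 to 90 mm; a dark box 105 mm high at x 86 to 148 mm
- v_face_left: left face (y > 0) of the 90-degree steel V-block: slopes 45 degrees, 2 to 16.5 mm from the V's middle plane; a seated barrel touches it 14 mm beside and below its axis. Rigid. Reaches from 54 to 68 mm above the table. Origin and axes as optical_bench
- v_face_right: right face (y < 0), the mirror image of the left, with the same origin. An even push of 15 N straight down puts about 10 N on each face; the weight alone 2 N at most
- clamp_bridge: fixed aluminium clamp bridge across the front of the V-block: two legs 52 mm apart (inside), 12 mm wide along x, crossbar underside 107 mm above the table (7 mm above the top of a seated barrel), bar top 115 mm, low thumb-screw on top to 123 mm. Origin and axes as optical_bench; the bridge spans x 14 to 26 mm from that origin
- cell_housing: fixed steel flow-cell housing 40 x 56 mm, top 105 mm above the table with two small white fittings to 115 mm. The barrel's nose stops against its flat rear face; a round can 28 mm in diameter stands out 35 mm from its right side. Origin and axes as optical_bench; that face lies 40 mm along x from the origin
- spare_barrel_mid (a point): bystander: short spare barrel, 30 mm in diameter and 60 mm high, standing on end; point half-way up
- screwdriver: bystander: screwdriver with a black handle, 170 mm long, lying; origin under its middle, x towards the tip
- amber_jar: bystander: amber jar, 60 mm in diameter, 85 mm high; origin at its underside
- solvent_bottle: bystander: solvent bottle, 86 mm in diameter, 180 mm high; origin at its underside
- spare_column: bystander: slim steel chromatography column, 140 mm long, 15 mm high, lying along its x; origin at its underside
There are look-alikes about, which are no part of the job. Leave any orange or pink look-alike of the barrel_rest alone. Leave any green look-alike of the lens_barrel alone.

How it is judged:
By the outcome, as a careful person would: the job done as asked, in the order asked, and still so for the second after the job is handed in, while the arm keeps its last pose, push and grip.
It also fails if it takes over 45 s, if anything falls off the work surface, if the arm or the gripper's body presses on something with over 40 N, if the wrist force passes 120 N, or if a joint passes its speed limit or range.

ROBOT

A 6-joint arm with a two-finger parallel gripper is mounted at the origin on the work surface. World frame = base frame: x ahead of the robot, y to its left, z up, the work surface at z = 0. Lengths are in mm, angles in rad, forces in N, time in s.
With the tool pointing down it reaches from about 375 to 900 mm from the base axis. Payload 3.1 kg.
Tool frame: the origin (TCP) lies midway between the tips of the shut fingers; the grasp point (between the pads) lies 19 mm behind it (manip.grip_depth is the distance from the TCP to the grasp point, in mm); z points along the fingers, y is the line along which they close (so a half turn about z gives the same grasp; the last joint's range is limited). The gripper opens to 87 mm and grips with 3 to 60 N. Pads are 19 mm wide; open, the fingers measure 117 mm over their backs; the gripper's body (75 mm by 190 mm) begins 51 mm behind the grasp point.
Start: joints at [-1.464, 0.527, 1.433, -0, 1.181, -0.178], TCP at [176.227, -599.617, 222.548] pointing down, gripper open.
Joint ranges: [-3.08, 3.08], [-0.75, 2.2], [0.22, 2.44], [-1.43, 4.57], [0, 2.65], [-2.85, 2.85]. Speed limits (rad/s): [2.79, 2.79, 3.14, 3.14, 3.14, 3.14].

INTERFACE

Orientations are given as [roll, pitch, yaw] about the fixed x, y, z axes, in that order (R = Rz(yaw) Ry(pitch) Rx(roll)).
In Python, from workcell import manip gives the robot as it stands. The module is installed in compiled form; this text tells all that it offers.
- The arm moves only by the tool jog_arm, never from a script. Its argument "moves" is one flat list of numbers, 4 for each row, row after row: the shift along the tool's x, y, z each as a share of 25 mm, from -1 to 1, then the turn about the tool's z as a share of 0.08 rad, from -1 to 1. A call has exactly 5 rows; each row shifts and turns the commanded pose from where the row before left it, along the tool's axes as they then stand; what a row does not reach is not made up. A row lasts 1/8 s, in which the tool goes at most 62.5 mm and 10.7 degrees, less where a joint would pass 70% of its speed; a pose out of reach is approached as far as the arm can. A call with a number of a shift or a turn outside -1 to 1 is refused whole. A call with a gripper value outside its range is refused whole. "fingers" is the closure, from -1 (fully open) to 1 (shut), set as the call begins (left out, the last holds). The fingers move at their own pace and stop on an object; "force" is the grip in N (left out, the last holds). Time passes only in rows, so rows that do not move let the fingers close, or fill a call up. It gives the time, the measured TCP pose, the force, the opening and the grip force at its end, in the units of the state.
- manip.observe(): the state, without advancing time (a new reading comes with each control period).
- manip.grab_frame(name): name is "side" or "top" or "wrist"; returns a dict with "pixels" (480x640x3 uint8, red, green, blue), "K" (3x3 intrinsics, pixels), "rvec" (rotation vector, rad) and "tvec" (3), from world to camera coordinates, as OpenCV has them. Camera axes: x right, y down, z forward; pixel columns grow to the right and rows downward; lengths in mm; the calibration is good to about 2 mm. A picture is of the moment at which its call begins. There is no depth.
- manip.sign_off(): hands the job in; it is judged then, once.
The state is a dict: "time_s": time; "q": joint angles; "joint_velocities": joint speeds; "tau": joint torques, N m; "ee_pos": TCP position; "eef_rot": TCP orientation; "contact_force": force on the tool from outside, world axes, zero at the start; "torque": the same for the moment, N m; "width": finger opening in mm; "gripper_force": force on a finger pad.
Only numpy, scipy, OpenCV 4.12 (cv2) and the standard library are available. Lean on these libraries where they do the work, as an engineer would, in place of code of your own. Each camera call takes 0.05 s, during which the arm holds its last target. There are 200 camera calls.

## Working session

There is one attempt and no reset: what is moved stays moved. The work goes in short steps, Python scripts to look and compute and a tool call to move; the robot and the scene stay as the last step left them, time stands still between calls to the robot, and variables do not carry over. Pictures are saved under pics/ and viewed, at most 10 in all, crops included, and the job is handed in when it is done.

Besides the shell and the picture viewer there is one more tool, called after ">>>" by a JSON object that holds its "fn" and its "kwargs". jog_arm: Moves the arm, as the interface text tells. Its arguments: {"type":"object","properties":{"moves":{"type":"array","items":{"type":"number"}},"fingers":{"type":"number"},"force":{"type":"number"}},"required":["moves"]}

```bash
mkdir -p pics; cat > h.py <<'E'
import numpy as np, cv2
from workcell import manip
def grab(name,fn):
    f=manip.grab_frame(name); cv2.imwrite('pics/'+fn,cv2.cvtColor(f['pixels'],cv2.COLOR_RGB2BGR))
    np.savez('pics/'+fn+'.npz',**f); return f
def load(fn): return dict(np.load('pics/'+fn+'.npz'))
def ray(f,uv,z):
    R=cv2.Rodrigues(np.array(f['rvec'],float))[0]; t=np.array(f['tvec'],float).ravel()
    d=R.T@np.linalg.inv(f['K'])@np.array([uv[0],uv[1],1.]); c=-R.T@t
    return c+d*(z-c[2])/d[2]
def proj(f,P): return cv2.projectPoints(np.array(P,float).reshape(-1,3),np.array(f['rvec'],float),np.array(f['tvec'],float),f['K'],None)[0].reshape(-1,2)
E
python3 - <<'E'
from h import *
for n in ('top','side'):
    f=grab(n,n+'0.png'); R=cv2.Rodrigues(np.array(f['rvec'],float))[0]; print(n,-R.T@np.array(f['tvec'],float).ravel(),f['K'][0])
print(manip.observe())
E
```

```text
top [ 459.43363058 -228.47157127  952.45411338] [443.20927989   0.         315.9199439 ]
side [337.58043154 429.195898   683.67400836] [448.89751607   0.         322.90054047]
{'time_s': 0.1, 'q': array([-1.46350635e+00,  5.28347250e-01,  1.43379559e+00,  1.11144078e-05,
        1.18142419e+00, -1.78493349e-01]), 'joint_velocities': array([-7.60151357e-05, -1.71790683e-03, -3.03902404e-03,  3.98165298e-04,
        1.44938541e-03,  8.87965689e-04]), 'tau': array([-8.11877853e-04, -4.40988278e+01, -1.77149820e+01,  6.35174126e-02,
        5.33663901e-02, -3.20375909e-05]), 'ee_pos': array([ 176.15487537, -598.95669429,  221.67863615]), 'eef_rot': array([-3.13965146e+00, -3.60656749e-04,  2.85778750e-01]), 'contact_force': array([-0.65183694,  0.27947733, -0.26449739]), 'torque': array([-0.01653784,  0.03622521, -0.00300518]), 'gripper_force': 0.0, 'width': 86.82151219013662}
```

View pics/top0.png

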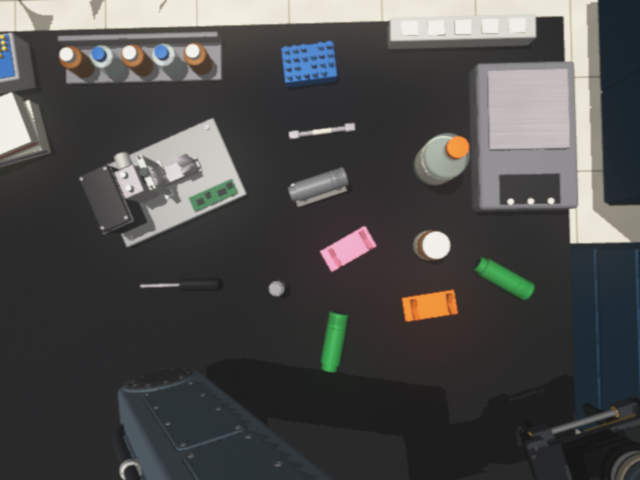

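View pics/side0.png

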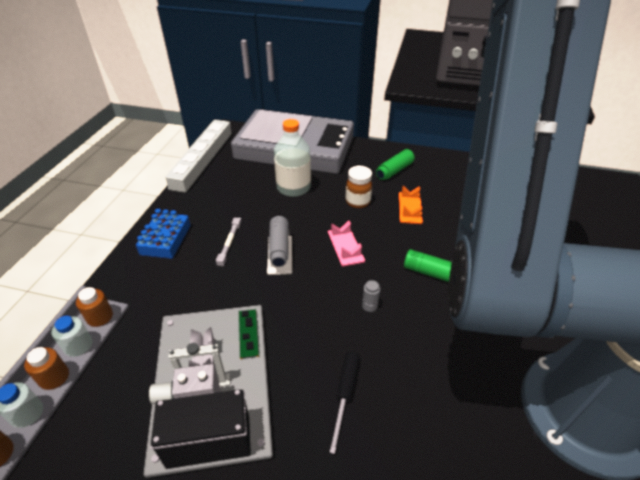

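The top view shows the barrel around (318,185) with its nose on the left, and the bench around (165,185) with the housing towards the lower left. I'll zoom in on both.

```bash
python3 - <<'E'
from h import *
im=cv2.imread('pics/top0.png')
a=cv2.resize(im[110:260,70:270],None,fx=4,fy=4,interpolation=cv2.INTER_CUBIC)
cv2.imwrite('pics/c1.png',a)
b=cv2.resize(im[155:220,275:360],None,fx=5,fy=5,interpolation=cv2.INTER_CUBIC)
s=cv2.imread('pics/side0.png'); c=cv2.resize(s[205:285,245:325],None,fx=4,fy=4,interpolation=cv2.INTER_CUBIC)
o=np.zeros((325,425+320,3),np.uint8); o[:,:425]=b; o[:320,425:]=c
cv2.imwrite('pics/c2.png',o)
f=load('top0.png')
for p in ((318,185),(100,200)): print(p,ray(f,p,42))
E
```

```text
(318, 185) [ 587.4868951  -215.38356636   42.        ]
(100, 200) [564.90647597 238.68414116  42.        ]
```

View pics/c1.png

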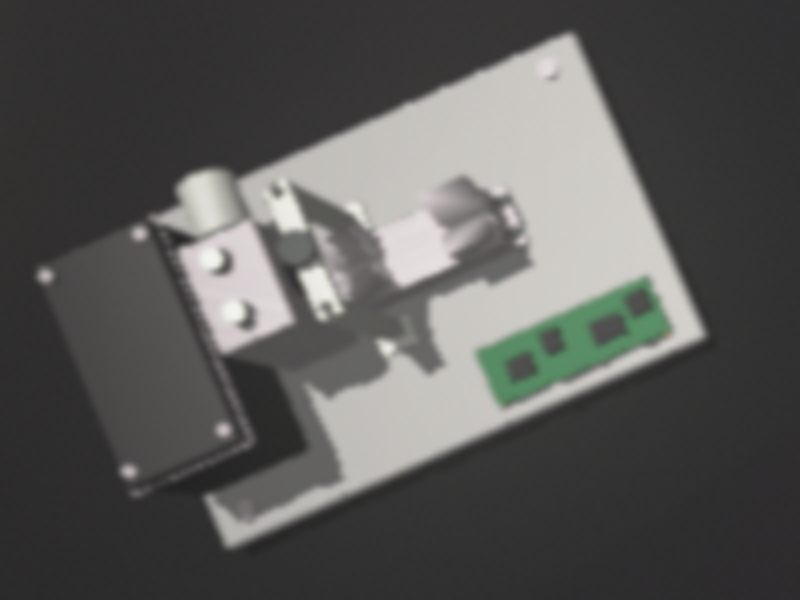

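View pics/c2.png

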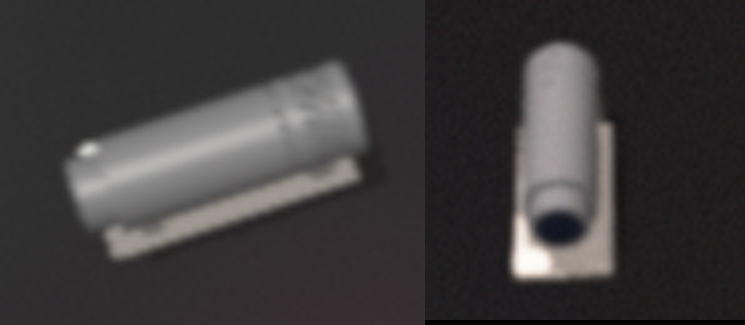

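```bash
python3 - <<'E'
from h import *
from scipy.optimize import least_squares
T=load('top0.png');S=load('side0.png')
P=[(-130,100,20),(-130,-80,20),(150,100,20),(-115,90,32),(-15,90,32),(-115,58,32),(-15,58,32),(40,-28,105),(40,28,105),(80,28,105),(80,-28,105)]
U=np.array([(706,336),(573,33),(230,548),(672,328),(500,404),(650,278),(476,350),(258,220),(296,322),(222,352),(180,250)])/4.+[70-.375,110-.375]
PS=[(-130,-80,20),(-130,100,20),(150,100,20),(150,-80,20)];US=np.array([(165,318),(264,306),(271,458),(145,470.)])
def w(p,L):
    L=np.array(L,float);c,s=np.cos(p[2]),np.sin(p[2])
    return np.c_[p[0]+c*L[:,0]-s*L[:,1],p[1]+s*L[:,0]+c*L[:,1],L[:,2]]
r=lambda p:(proj(T,w(p,P))-U).ravel()
rs=lambda p:(proj(S,w(p,PS))-US).ravel()
for nm,f in(('top',r),('side',rs),('both',lambda p:np.r_[r(p),rs(p)])):
    s=least_squares(f,[580,150,2.0],loss='soft_l1');print(nm,s.x);print(f(s.x).reshape(-1,2).round(1).tolist())
a=[ray(T,np.array(u)/5.+[275-.4,155-.4],42) for u in((79,194),(351,106))]
d=a[0]-a[1];print('barrel',a,np.linalg.norm(d),'c',(a[0]+a[1])/2,'yaw',np.arctan2(d[1],d[0]))
# side: nose centre
print('nose side',ray(S,np.array((559,226))/4+[245-106.25-.4,205-.4],42))
print('others',ray(T,(277,288),60),ray(T,(432,245),85),ray(T,(457,148),180))
E
```

```text
top [616.34112505  93.42552514   1.96723341]
[[1.2, 0.4], [0.9, -1.1], [-0.4, 0.5], [0.2, 0.2], [-0.5, 0.5], [-0.4, -1.2], [-0.5, 0.0], [-1.0, -0.8], [0.8, 0.0], [0.4, 0.9], [-0.3, -0.0]]
side [613.3052968   94.74786339   1.948469  ]
[[0.5, -2.7], [-0.1, -0.7], [1.0, -0.3], [-2.7, 5.5]]
both [615.71833511  93.11627535   1.95689791]
[[1.1, 1.5], [1.6, -0.4], [-1.0, 0.3], [0.2, 1.2], [-0.7, 1.0], [-0.3, -0.3], [-0.6, 0.5], [-0.8, -0.8], [0.7, 0.2], [0.3, 0.8], [-0.2, -0.2], [-0.9, -3.3], [-1.7, -1.9], [0.7, -2.6], [-2.8, 4.3]]
barrel [array([ 571.21176702, -158.18767995,   42.        ]), array([ 605.41613721, -270.85868844,   42.        ])] 117.74843987628952 c [ 588.31395211 -214.52318419   42.        ] yaw 1.865531886342735
nose side [ 570.30077368 -159.9899523    42.        ]
others [ 378.61135259 -129.7072736    60.        ] [ 460.07423721 -435.98163159   85.        ] [ 627.96459196 -460.19019444  180.        ]
```

```bash
cat >> h.py <<'E'
def plan(tgt,yaw,n,show=True):
    """print rows (5 per call) from the measured pose to tgt xyz / yaw"""
    o=manip.observe();p=np.array(o['ee_pos'],float);y=o['eef_rot'][2]
    dy=(yaw-y+np.pi/2)%np.pi-np.pi/2 if abs(yaw-y)<1.2 else yaw-y
    d=(np.array(tgt)-p)/n; rows=[]
    print('from',p.round(1),round(y,3),'delta',(d*n).round(1),round(dy,3))
    for k in range(n):
        a=y+dy*k/n; c,s=np.cos(a),np.sin(a)
        rows.append([round(v,2) for v in((c*d[0]+s*d[1])/25,(s*d[0]-c*d[1])/25,-d[2]/25,-dy/n/.08)])
    for k in range(0,n,5): print(sum(rows[k:k+5],[]))
E
python3 -c "
from h import *
plan((588,-215,200),1.866,25)"
```

```text
from [ 176.2 -599.   221.7] 0.286 delta [411.8 384.  -21.7] 1.58
[np.float64(0.81), np.float64(-0.4), np.float64(0.03), np.float64(-0.79), np.float64(0.83), np.float64(-0.35), np.float64(0.03), np.float64(-0.79), np.float64(0.85), np.float64(-0.3), np.float64(0.03), np.float64(-0.79), np.float64(0.87), np.float64(-0.24), np.float64(0.03), np.float64(-0.79), np.float64(0.88), np.float64(-0.19), np.float64(0.03), np.float64(-0.79)]
[np.float64(0.89), np.float64(-0.13), np.float64(0.03), np.float64(-0.79), np.float64(0.9), np.float64(-0.08), np.float64(0.03), np.float64(-0.79), np.float64(0.9), np.float64(-0.02), np.float64(0.03), np.float64(-0.79), np.float64(0.9), np.float64(0.04), np.float64(0.03), np.float64(-0.79), np.float64(0.9), np.float64(0.09), np.float64(0.03), np.float64(-0.79)]
[np.float64(0.89), np.float64(0.15), np.float64(0.03), np.float64(-0.79), np.float64(0.88), np.float64(0.21), np.float64(0.03), np.float64(-0.79), np.float64(0.86), np.float64(0.26), np.float64(0.03), np.float64(-0.79), np.float64(0.84), np.float64(0.31), np.float64(0.03), np.float64(-0.79), np.float64(0.82), np.float64(0.37), np.float64(0.03), np.float64(-0.79)]
[np.float64(0.8), np.float64(0.42), np.float64(0.03), np.float64(-0.79), np.float64(0.77), np.float64(0.47), np.float64(0.03), np.float64(-0.79), np.float64(0.74), np.float64(0.52), np.float64(0.03), np.float64(-0.79), np.float64(0.7), np.float64(0.56), np.float64(0.03), np.float64(-0.79), np.float64(0.67), np.float64(0.61), np.float64(0.03), np.float64(-0.79)]
[np.float64(0.63), np.float64(0.65), np.float64(0.03), np.float64(-0.79), np.float64(0.59), np.float64(0.68), np.float64(0.03), np.float64(-0.79), np.float64(0.54), np.float64(0.72), np.float64(0.03), np.float64(-0.79), np.float64(0.49), np.float64(0.75), np.float64(0.03), np.float64(-0.79), np.float64(0.45), np.float64(0.78), np.float64(0.03), np.float64(-0.79)]
```

>>> {"fn": "jog_arm", "kwargs": {"moves": [0.81,-0.4,0.03,-0.79,0.83,-0.35,0.03,-0.79,0.85,-0.3,0.03,-0.79,0.87,-0.24,0.03,-0.79,0.88,-0.19,0.03,-0.79], "fingers": -1}}

```text
time_s: 0.72
ee_pos: [260.3, -521.6, 218.9]
eef_rot: [3.141, -0.0, 0.607]
contact_force: [1.0, -1.2, -0.3]
width: 87.1
gripper_force: 0.0
```

>>> {"fn": "jog_arm", "kwargs": {"moves": [0.89,-0.13,0.03,-0.79,0.9,-0.08,0.03,-0.79,0.9,-0.02,0.03,-0.79,0.9,0.04,0.03,-0.79,0.9,0.09,0.03,-0.79]}}

```text
time_s: 1.35
ee_pos: [342.3, -445.1, 215.0]
eef_rot: [3.141, 0.0, 0.922]
contact_force: [0.4, -0.5, -0.9]
width: 87.0
gripper_force: 0.0
```

>>> {"fn": "jog_arm", "kwargs": {"moves": [0.89,0.15,0.03,-0.79,0.88,0.21,0.03,-0.79,0.86,0.26,0.03,-0.79,0.84,0.31,0.03,-0.79,0.82,0.37,0.03,-0.79]}}

```text
time_s: 1.98
ee_pos: [424.6, -368.3, 211.2]
eef_rot: [3.142, 0.0, 1.238]
contact_force: [-0.4, -0.3, -0.0]
width: 86.8
gripper_force: 0.0
```

>>> {"fn": "jog_arm", "kwargs": {"moves": [0.8,0.42,0.03,-0.79,0.77,0.47,0.03,-0.79,0.74,0.52,0.03,-0.79,0.7,0.56,0.03,-0.79,0.67,0.61,0.03,-0.79]}}

```text
time_s: 2.6
ee_pos: [507.1, -291.4, 207.5]
eef_rot: [3.142, 0.0, 1.554]
contact_force: [0.3, -0.5, -0.9]
width: 87.0
gripper_force: 0.0
```

>>> {"fn": "jog_arm", "kwargs": {"moves": [0.63,0.65,0.03,-0.79,0.59,0.68,0.03,-0.79,0.54,0.72,0.03,-0.79,0.49,0.75,0.03,-0.79,0.45,0.78,0.03,-0.79]}}

```text
time_s: 3.22
ee_pos: [589.6, -214.8, 203.7]
eef_rot: [3.142, 0.0, 1.87]
contact_force: [0.0, -0.7, 0.7]
width: 87.0
gripper_force: 0.0
```

```bash
sed -i 's/\[round(v,2) for/[float(round(v,2)) for/' h.py; python3 -c "
from h import *
grab('wrist','w1.png');plan((588,-215,120),1.866,5)
f=load('w1.png');R=cv2.Rodrigues(f['rvec'])[0];print(-R.T@f['tvec'].ravel())"
```

```text
from [ 591.5 -212.8  203.7] 1.873 delta [ -3.5  -2.2 -83.7] -0.007
[-0.01, -0.03, 0.67, 0.02, -0.01, -0.03, 0.67, 0.02, -0.01, -0.03, 0.67, 0.02, -0.01, -0.03, 0.67, 0.02, -0.01, -0.03, 0.67, 0.02]
[ 566.72491399 -140.14576834  366.6371423 ]
```

View pics/w1.png

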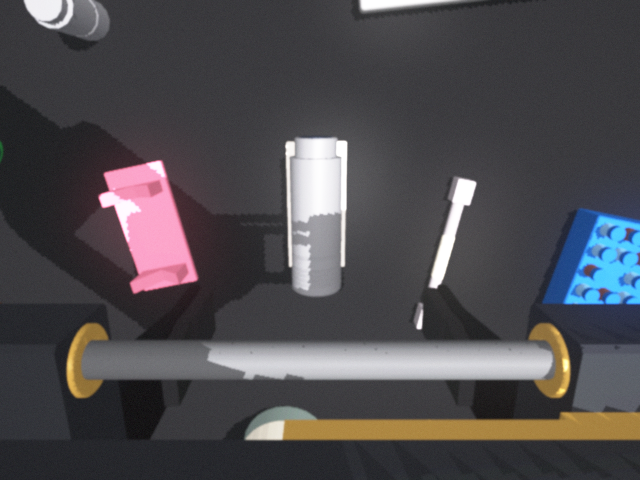

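The wrist view shows the barrel in its white rest: nose edge at about (316,138), tail at (316,294), sides at about u 290 and 342.

```bash
python3 - <<'E'
from h import *
f=load('w1.png')
n=ray(f,(316,138),30);t=ray(f,(316,294),62);d=n-t;L=np.hypot(d[0],d[1]);print(n,t,L,np.arctan2(d[1],d[0]))
for v in(190,270):
    print([ray(f,(u,v),42)[:2].round(1) for u in(290.5,341.5)])
f=load('w1.png');print(proj(f,[[588,-215,42],[571,-158,42]]))
E
```

```text
[ 570.72286402 -159.00498452   30.        ] [ 605.1268321  -269.95925514   62.        ] 116.16575738837521 1.8714689613464723
[array([ 563.3, -201.4]), array([ 600.8, -189.8])]
[array([ 581.6, -264.4]), array([ 621.2, -252.1])]
[[315.92307206 215.74321783]
 [316.67212846 137.73256795]]
```

```bash
python3 -c "
from h import *
plan((587.3,-212,23),1.87,10)"
```

```text
from [ 591.5 -212.8  203.7] 1.873 delta [  -4.2    0.8 -180.7] -0.003
[0.01, -0.02, 0.72, 0.0, 0.01, -0.02, 0.72, 0.0, 0.01, -0.02, 0.72, 0.0, 0.01, -0.02, 0.72, 0.0, 0.01, -0.02, 0.72, 0.0]
[0.01, -0.02, 0.72, 0.0, 0.01, -0.02, 0.72, 0.0, 0.01, -0.02, 0.72, 0.0, 0.01, -0.02, 0.72, 0.0, 0.01, -0.02, 0.72, 0.0]
```

>>> {"fn": "jog_arm", "kwargs": {"moves": [0.01,-0.02,0.72,0,0.01,-0.02,0.72,0,0.01,-0.02,0.72,0,0.01,-0.02,0.72,0,0.01,-0.02,0.72,0]}}

```text
time_s: 3.9
ee_pos: [585.9, -215.4, 112.9]
eef_rot: [3.142, 0.0, 1.866]
contact_force: [-0.2, -0.1, 0.4]
width: 86.7
gripper_force: 0.0
```

>>> {"fn": "jog_arm", "kwargs": {"moves": [0.01,-0.02,0.72,0,0.01,-0.02,0.72,0,0.01,-0.02,0.72,0,0.01,-0.02,0.72,0,0,0,0.5,0]}}

```text
time_s: 4.53
ee_pos: [583.2, -214.7, 27.9]
eef_rot: [-3.141, -0.001, 1.866]
contact_force: [-0.1, 0.4, -0.1]
width: 86.6
gripper_force: 0.0
```

>>> {"fn": "jog_arm", "kwargs": {"moves": [0,0,0,0,0,0,0,0,0,0,0,0,0,0,0,0,0,0,0,0]}}

```text
time_s: 5.15
ee_pos: [583.7, -215.0, 29.7]
eef_rot: [3.141, 0.0, 1.866]
contact_force: [0.2, -0.4, 1.0]
width: 86.8
gripper_force: 0.0
```

>>> {"fn": "jog_arm", "kwargs": {"moves": [0.04,0.09,0.12,0,0.03,0.08,0.11,0,0,0,0,0,0,0,0,0,0,0,0,0]}}

```text
time_s: 5.78
ee_pos: [587.1, -212.1, 23.5]
eef_rot: [-3.142, 0.0, 1.866]
contact_force: [-0.6, -0.4, -0.1]
width: 87.0
gripper_force: 0.0
```

>>> {"fn": "jog_arm", "kwargs": {"moves": [0,0,0,0,0,0,0,0,0,0,0,0,0,0,0,0,0,0,0,0], "fingers": 1, "force": 20}}

```text
time_s: 6.4
ee_pos: [587.1, -212.0, 23.6]
eef_rot: [-3.142, -0.0, 1.866]
contact_force: [-1.0, -0.2, 0.1]
width: 44.8
gripper_force: 0.0
```

>>> {"fn": "jog_arm", "kwargs": {"moves": [0,0,0,0,0,0,0,0,0,0,0,0,0,0,0,0,0,0,0,0], "force": 45}}

```text
time_s: 7.02
ee_pos: [587.0, -212.1, 23.6]
eef_rot: [-3.141, -0.0, 1.866]
contact_force: [0.0, -0.5, 0.6]
width: 39.5
gripper_force: 45.0
```

>>> {"fn": "jog_arm", "kwargs": {"moves": [0,0,-0.3,0,0,0,-0.7,0,0,0,-1,0,0,0,-1,0,0,0,-0.9,0]}}

```text
time_s: 7.65
ee_pos: [587.4, -212.1, 123.2]
eef_rot: [3.14, 0.001, 1.866]
contact_force: [0.3, 0.4, -2.2]
width: 39.1
gripper_force: 45.0
```

```bash
python3 -c "
from h import *
plan((665,-26,125),1.967,10)"
```

```text
from [ 587.4 -212.1  123.2] 1.866 delta [ 77.6 186.1   1.8] 0.101
[0.62, 0.51, -0.01, -0.13, 0.62, 0.52, -0.01, -0.13, 0.61, 0.53, -0.01, -0.13, 0.61, 0.53, -0.01, -0.13, 0.6, 0.54, -0.01, -0.13]
[0.6, 0.54, -0.01, -0.13, 0.59, 0.55, -0.01, -0.13, 0.58, 0.56, -0.01, -0.13, 0.58, 0.56, -0.01, -0.13, 0.57, 0.57, -0.01, -0.13]
```

>>> {"fn": "jog_arm", "kwargs": {"moves": [0.62,0.51,0,-0.13,0.62,0.52,0,-0.13,0.61,0.53,0,-0.13,0.61,0.53,0,-0.13,0.6,0.54,0,-0.13]}}

```text
time_s: 8.28
ee_pos: [626.2, -117.1, 120.4]
eef_rot: [-3.141, -0.001, 1.919]
contact_force: [0.2, -0.9, -2.2]
width: 39.0
gripper_force: 45.0
```

>>> {"fn": "jog_arm", "kwargs": {"moves": [0.6,0.54,0,-0.13,0.59,0.55,0,-0.13,0.58,0.56,0,-0.13,0.58,0.56,0,-0.13,0.57,0.57,0,-0.13]}}

```text
time_s: 8.9
ee_pos: [665.0, -24.5, 121.1]
eef_rot: [3.142, 0.0, 1.97]
contact_force: [0.2, -0.3, -1.8]
width: 39.2
gripper_force: 45.0
```

>>> {"fn": "jog_arm", "kwargs": {"moves": [0,0,0,0,0,0,0,0,0,0,0,0,0,0,0,0,0,0,0,0]}}

```text
time_s: 9.52
ee_pos: [664.4, -26.3, 121.1]
eef_rot: [-3.142, 0.0, 1.969]
contact_force: [0.5, -0.0, -3.3]
width: 39.1
gripper_force: 45.0
```

```bash
python3 -c "
from h import *
f=grab('wrist','w2.png');o=manip.observe();print(o['ee_pos'],o['eef_rot'],o['contact_force'],o['torque'])"
```

```text
[664.38725881 -26.14149486 121.06906895] [-3.14155549e+00 -1.19630331e-05  1.96922391e+00] [ 0.53933592 -0.12179508 -2.24723125] [-0.01504352 -0.09403162  0.04761506]
```

View pics/w2.png

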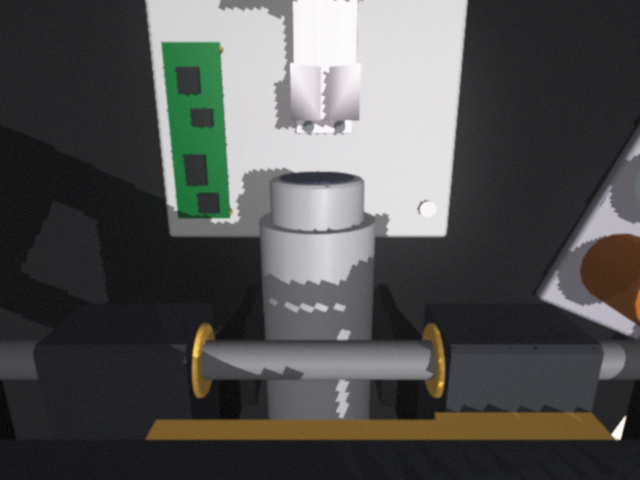

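```bash
python3 - <<'E'
from h import *
from scipy.optimize import least_squares
W=load('w2.png')
P=[(-130,100,20),(-130,-80,20),(-115,90,32),(-15,90,32),(-15,58,32),(-115,58,32),(-56,16.5,68),(-56,-16.5,68),(-30,16.5,68),(-30,-16.5,68)]
U=np.array([(170,237),(447,237),(177,217),(163,43),(220,43),(230,217),(291,121),(358.5,121),(290,64.5),(358.5,64.5)])
def w(p,L):
    L=np.array(L,float);c,s=np.cos(p[2]),np.sin(p[2])
    return np.c_[p[0]+c*L[:,0]-s*L[:,1],p[1]+s*L[:,0]+c*L[:,1],L[:,2]]
r=lambda p:(proj(W,w(p,P))-U).ravel()
s=least_squares(r,[616,93,1.967],loss='soft_l1');b=s.x;print(b,r(b).reshape(-1,2).round(1).tolist())
c,sn=np.cos(b[2]),np.sin(b[2])
tcp=np.array([664.39,-26.14])
def loc(q,y,o): # along/left
    d=np.array(q)-o; return round(d[0]*np.cos(y)+d[1]*np.sin(y),1),round(-d[0]*np.sin(y)+d[1]*np.cos(y),1)
for uv,z in(((317,179),140),((317,187),156),((317,172),124)):
    q=ray(W,uv,z)[:2];print(uv,'rel tcp',loc(q,1.969,tcp),'rel bench',loc(q,b[2],b[:2]))
for uv in((262,260),(373.5,260),(270.5,190),(363.5,190)): print(uv,loc(ray(W,uv,140)[:2],1.969,tcp),loc(ray(W,uv,140)[:2],b[2],b[:2]))
print('tcp in bench',loc(tcp,b[2],b[:2]))
E
```

```text
[617.13380338  94.60639404   1.97341287] [[-0.7, 1.8], [0.8, 1.1], [-0.4, 3.8], [-4.4, -1.1], [-2.4, -1.3], [-0.9, 3.6], [0.6, 0.2], [0.7, 0.0], [0.5, -0.5], [2.0, -0.7]]
(317, 179) rel tcp (np.float64(56.2), np.float64(0.4)) rel bench (np.float64(-73.4), np.float64(4.0))
(317, 187) rel tcp (np.float64(56.1), np.float64(0.3)) rel bench (np.float64(-73.5), np.float64(3.9))
(317, 172) rel tcp (np.float64(56.4), np.float64(0.4)) rel bench (np.float64(-73.2), np.float64(4.0))
(262, 260) (np.float64(27.1), np.float64(20.0)) (np.float64(-102.4), np.float64(23.8))
(373.5, 260) (np.float64(27.2), np.float64(-19.9)) (np.float64(-102.5), np.float64(-16.2))
(270.5, 190) (np.float64(52.4), np.float64(16.2)) (np.float64(-77.2), np.float64(19.8))
(363.5, 190) (np.float64(52.4), np.float64(-15.5)) (np.float64(-77.3), np.float64(-11.9))
tcp in bench (np.float64(-129.6), np.float64(3.8))
```

>>> {"fn": "jog_arm", "kwargs": {"moves": [0,0.045,0.45,-0.03,0,0.045,0.45,0,0,0.045,0.45,0,0,0,0.45,0,0,0,0.42,0]}}

```text
time_s: 10.2
ee_pos: [667.4, -24.4, 64.4]
eef_rot: [-3.141, -0.0, 1.972]
contact_force: [-0.3, 0.2, -2.0]
width: 38.9
gripper_force: 45.0
```

>>> {"fn": "jog_arm", "kwargs": {"moves": [0,0,0,0,0.4,0,0,0,0.5,0,0,0,0.5,0,0,0,0.3,0,0,0]}}

```text
time_s: 10.82
ee_pos: [650.4, 16.1, 65.9]
eef_rot: [-3.142, -0.0, 1.973]
contact_force: [0.7, -0.1, -3.1]
width: 39.0
gripper_force: 45.0
```

>>> {"fn": "jog_arm", "kwargs": {"moves": [0.4,0,0,0,0.4,0,0,0,0.3,0,0,0,0.1,0,0,0,0,0,0,0]}}

```text
time_s: 11.45
ee_pos: [639.3, 42.3, 65.6]
eef_rot: [3.142, 0.0, 1.972]
contact_force: [0.0, -1.1, -2.6]
width: 39.0
gripper_force: 45.0
```

```bash
python3 -c "
from h import *
f=grab('wrist','w3.png');o=manip.observe();print(o['ee_pos'],o['eef_rot'],o['contact_force'],o['torque'])"
```

```text
[639.45396105  42.08129124  65.57174326] [3.14135532e+00 3.24938507e-04 1.97211052e+00] [ 0.43307385 -0.27787165 -2.41817027] [-0.00545117 -0.15927413  0.02826323]
```

View pics/w3.png

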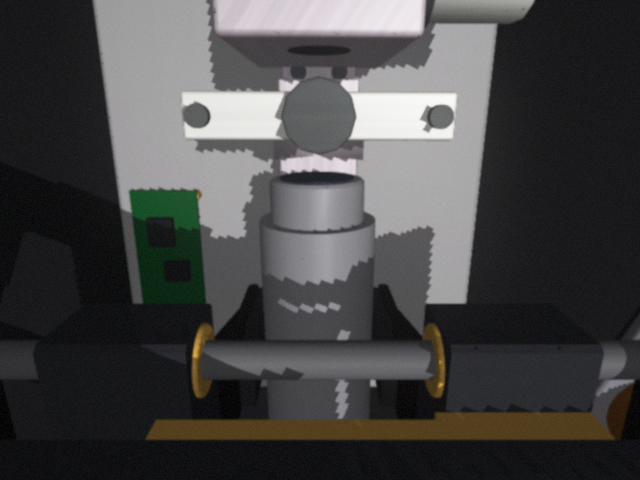

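Barrel nose at (317,172–187) sits in line with the V (u 280–357) and the bar (u 182–456); the housing face edge is at v≈38.

```bash
python3 - <<'E'
from h import *
W=load('w3.png');o=manip.observe();t=o['ee_pos'][:2];y=o['eef_rot'][2]
def loc(uv,z):
    d=ray(W,uv,z)[:2]-t; return [round(float(v),1) for v in(d[0]*np.cos(y)+d[1]*np.sin(y),-d[0]*np.sin(y)+d[1]*np.cos(y))]
for n,uv,z in(('nose',(317.3,179),84),('barL',(182.5,138),115),('barR',(455.5,138),115),('barRfar',(456,93),115),('screw',(318.5,115),123),('VL',(280,168),68),('VR',(357.5,168),68),('HL',(217,38),105),('HR',(424,38),105),('shL',(262,260),84),('shR',(373.5,260),84),('plL',(130,250),20),('plR',(472,250),20)): print(n,loc(uv,z))
E
```

```text
nose [56.5, 0.2]
barL [71.8, 35.2]
barR [71.9, -35.7]
barRfar [82.9, -34.7]
screw [77.6, -0.1]
VL [58.2, 14.2]
VR [58.2, -14.8]
HL [97.1, 26.8]
HR [97.1, -28.0]
shL [27.3, 20.1]
shR [27.4, -20.0]
plL [10.1, 96.7]
plR [10.4, -79.3]
```

>>> {"fn": "jog_arm", "kwargs": {"moves": [0.3,0.01,0,0,0.4,0.01,0,0,0.4,0,0,0,0.3,0,0,0,0.08,0,0,0]}}

```text
time_s: 12.12
ee_pos: [624.8, 77.4, 65.6]
eef_rot: [-3.141, -0.0, 1.973]
contact_force: [0.1, -0.1, -2.4]
width: 39.1
gripper_force: 45.0
```

>>> {"fn": "jog_arm", "kwargs": {"moves": [0,0,0,0,0.04,0,0,0,0.03,0,0,0,0,0,0,0,0,0,0,0]}}

```text
time_s: 12.75
ee_pos: [624.6, 78.0, 65.5]
eef_rot: [3.142, 0.0, 1.972]
contact_force: [-0.5, -0.5, -2.7]
width: 39.0
gripper_force: 45.0
```

>>> {"fn": "jog_arm", "kwargs": {"moves": [0.02,0,0,0,0.02,0,0,0,0.02,0,0,0,0,0,0,0,0,0,0,0]}}

```text
time_s: 13.38
ee_pos: [624.0, 79.5, 65.6]
eef_rot: [-3.142, 0.0, 1.972]
contact_force: [-0.4, -0.4, -2.4]
width: 39.0
gripper_force: 45.0
```

>>> {"fn": "jog_arm", "kwargs": {"moves": [0.02,0,0,0,0.02,0,0,0,0,0,0,0,0,0,0,0,0,0,0,0]}}

```text
time_s: 14.0
ee_pos: [624.0, 79.6, 65.7]
eef_rot: [3.141, 0.001, 1.972]
contact_force: [-0.3, -4.7, -2.7]
width: 39.1
gripper_force: 45.0
```

>>> {"fn": "jog_arm", "kwargs": {"moves": [-0.01,0,0.04,0,0,0,0.04,0,0,0,0.03,0,0,0,0,0,0,0,0,0]}}

```text
time_s: 14.62
ee_pos: [624.6, 79.9, 63.3]
eef_rot: [3.14, 0.001, 1.972]
contact_force: [1.6, -4.2, -0.3]
width: 39.0
gripper_force: 45.0
```

>>> {"fn": "jog_arm", "kwargs": {"moves": [0,0,0.01,0,0,0,0.01,0,0,0,0.01,0,0,0,0,0,0,0,0,0]}}

```text
time_s: 15.25
ee_pos: [624.6, 79.9, 63.0]
eef_rot: [3.14, 0.001, 1.972]
contact_force: [0.2, -5.3, 1.5]
width: 39.1
gripper_force: 45.0
```

>>> {"fn": "jog_arm", "kwargs": {"moves": [-0.01,0,0.01,0,0,0,0.01,0,0,0,0.01,0,0,0,0,0,0,0,0,0]}}

```text
time_s: 15.88
ee_pos: [624.5, 79.9, 62.5]
eef_rot: [3.14, 0.001, 1.972]
contact_force: [-0.2, -5.0, 6.7]
width: 38.9
gripper_force: 45.0
```

```bash
cat >> h.py <<'E'
def fr():
    """averaged force in tool axes (fwd, right, up)"""
    F=[];T=[]
    for _ in range(4):
        manip.grab_frame('side'); o=manip.observe(); F.append(o['contact_force']);T.append(o['torque'])
    F=np.mean(F,0);T=np.mean(T,0);y=o['eef_rot'][2];c,s=np.cos(y),np.sin(y)
    t=lambda v:[round(float(k),2) for k in(c*v[0]+s*v[1],s*v[0]-c*v[1],v[2])]
    print(o['time_s'],'F fwd,right,up',t(F),'T',t(T),o['ee_pos'].round(2),'rot',o['eef_rot'].round(4),o['width'],o['gripper_force'])
E
python3 -c "
from h import *
fr()"
```

```text
16.075 F fwd,right,up [-4.33, -2.37, 7.01] T [0.21, -0.76, -0.18] [624.5   79.86  62.52] rot [3.1400e+00 9.0000e-04 1.9718e+00] 39.10761009486471 44.97874651104212
```

>>> {"fn": "jog_arm", "kwargs": {"moves": [-0.01,-0.01,0.01,0,0,0,0.01,0,0,0,0,0,0,0,0,0,0,0,0,0]}}

```text
time_s: 16.7
ee_pos: [624.3, 79.8, 62.3]
eef_rot: [3.14, 0.001, 1.972]
contact_force: [-1.5, -4.0, 8.1]
width: 39.0
gripper_force: 45.0
```

```bash
python3 -c "
from h import *
fr()"
```

```text
16.9 F fwd,right,up [-3.64, -2.46, 8.32] T [0.21, -0.64, -0.18] [624.39  79.77  62.27] rot [3.1397e+00 7.0000e-04 1.9717e+00] 38.882389422956386 44.98267522081733
```

>>> {"fn": "jog_arm", "kwargs": {"moves": [0,-0.02,0.01,0,0,0,0.01,0,0,0,0,0,0,0,0,0,0,0,0,0]}}

```text
time_s: 17.52
ee_pos: [624.1, 79.7, 62.0]
eef_rot: [3.139, 0.001, 1.972]
contact_force: [-1.1, -4.8, 8.8]
width: 39.0
gripper_force: 45.0
```

```bash
python3 -c "
from h import *
fr()"
```

```text
17.725 F fwd,right,up [-3.68, -2.49, 8.99] T [0.18, -0.62, -0.15] [624.13  79.64  61.98] rot [3.1392e+00 8.0000e-04 1.9718e+00] 39.08971020611803 44.984824284911156
```

>>> {"fn": "jog_arm", "kwargs": {"moves": [0,-0.02,0,0,0,0,0.01,0,0,0,0,0,0,0,0,0,0,0,0,0]}}

```text
time_s: 18.35
ee_pos: [623.9, 79.6, 61.8]
eef_rot: [3.139, 0.001, 1.972]
contact_force: [-0.8, -3.4, 8.2]
width: 39.1
gripper_force: 45.0
```

```bash
python3 -c "
from h import *
fr()"
```

```text
18.55 F fwd,right,up [-2.87, -2.31, 8.74] T [0.12, -0.61, -0.19] [623.93  79.54  61.76] rot [3.1386e+00 9.0000e-04 1.9716e+00] 38.799930846442585 44.98390590772033
```

>>> {"fn": "jog_arm", "kwargs": {"moves": [0,-0.02,0,0,0,-0.01,0.01,0,0,0,0,0,0,0,0,0,0,0,0,0]}}

```text
time_s: 19.18
ee_pos: [623.9, 79.5, 61.7]
eef_rot: [3.137, 0.001, 1.971]
contact_force: [0.4, -2.8, 8.8]
width: 39.1
gripper_force: 45.0
```

```bash
python3 -c "
from h import *
fr()"
```

```text
19.375 F fwd,right,up [-2.39, -0.8, 8.78] T [-0.06, -0.52, -0.19] [623.88  79.56  61.7 ] rot [3.1371e+00 1.0000e-03 1.9715e+00] 39.05481454503433 44.98420363292098
```

>>> {"fn": "jog_arm", "kwargs": {"moves": [0,-0.01,0.01,0,0,0,0.01,0,0,0,0.01,0,0,0,0,0,0,0,0,0]}}

```text
time_s: 20.0
ee_pos: [623.9, 79.6, 61.7]
eef_rot: [3.136, 0.001, 1.971]
contact_force: [0.0, -1.8, 11.9]
width: 38.8
gripper_force: 45.0
```

```bash
python3 -c "
from h import *
fr()"
```

```text
20.2 F fwd,right,up [-1.89, -1.16, 12.34] T [0.03, -0.44, -0.22] [623.95  79.54  61.69] rot [3.1363e+00 1.3000e-03 1.9714e+00] 38.961321304584295 44.994715098291636
```

>>> {"fn": "jog_arm", "kwargs": {"moves": [0.01,-0.01,0.01,0,0,0,0.01,0,0,0,0,0,0,0,0,0,0,0,0,0]}}

```text
time_s: 20.82
ee_pos: [623.9, 79.5, 61.6]
eef_rot: [3.136, 0.002, 1.971]
contact_force: [-0.8, -2.1, 13.1]
width: 39.0
gripper_force: 45.0
```

```bash
python3 -c "
from h import *
fr(); grab('wrist','w4.png')"
```

```text
21.025 F fwd,right,up [-2.53, -1.34, 14.03] T [0.07, -0.46, -0.19] [623.93  79.55  61.63] rot [3.1357e+00 1.7000e-03 1.9714e+00] 38.850437274035855 45.00071933493018
```

View pics/w4.png

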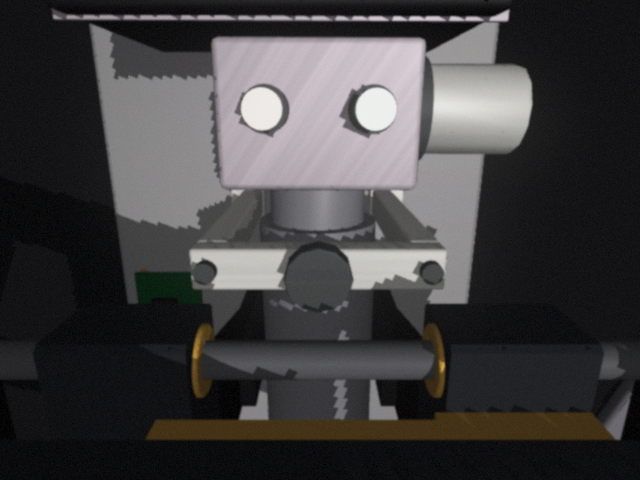

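The barrel runs under the bar with its nose at the housing face (about (318,188)). It is seated at the expected height, with about 14 N of steady push and little side force.

```bash
python3 -c "
from workcell import manip
print(manip.sign_off())"
```

```text
the job is handed in; nothing more can be done
None
```

The barrel is seated in the V with its nose against the flow-cell housing, held pressed down at about 14 N with little side force, and I handed the job in at about 21 s; the sign-off gave no verdict.

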